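Open the optical pin gauge after a measurement

ROBOT

A 6-joint arm with a two-finger parallel gripper is mounted at the origin on a cart in front of the work surface, level with it; the furniture and walls round the work are solid. World frame = base frame: x ahead of the robot, y to its left, z up, the work surface at z = 0. Lengths are in m, angles in rad, forces in N, time in s.
With the tool pointing down it reaches from about 0.425 to 0.95 m from the base axis. Payload 3.5 kg.
Tool frame: the origin (TCP) lies midway between the tips of the shut fingers; the grasp point (between the pads) lies 19 mm behind it; x points along the fingers, y is the direction in which the jaws open and shut, and the axes are right-handed (so a half turn about x gives the same grasp; the last joint's range is limited). The gripper opens to 85 mm and grips with 20 to 120 N. Pads are 22 mm wide; open, the fingers measure 114 mm over their backs; the gripper's body (76 mm by 85 mm) begins 54 mm behind the grasp point. The pads swing forward as they close: fully open they stand 13 mm farther back than shut.
Start: joints at [-1.259, 0.286, 1.577, -0, 1.279, -0.15], TCP at [0.301, -0.604, 0.197] pointing down, gripper open.
Joint ranges: [-2.77, 2.77], [-0.9, 2.22], [0.21, 2.48], [-1.53, 4.67], [0.24, 2.81], [-2.84, 2.84]. Speed limits (rad/s): [2.79, 2.79, 3.14, 3.14, 3.14, 3.14].

INTERFACE

Orientations are given as a unit quaternion [x, y, z, w].
In Python, from plant import ctrl, vision gives the robot as it stands. The module is installed in compiled form; this text tells all that it offers.
- The arm moves only by the tool play_rows, never from a script. Its arguments are lists of equal length, an entry for each row: "claw": the closure in counts, from 0 (fully open) to 255 (shut); "travel": the shift along the tool's x, y, z in m, a list of three; "dr": the turn, a rotation vector about the tool's x, y, z in rad, a list of three. In form: {"claw": [claw, ...], "travel": [[tx, ty, tz], ...], "dr": [[wx, wy, wz], ...]}. A call has 1 to 20 rows; each row is the pose to reach, as a shift and turn from the pose measured when the call began, along the tool's axes at that moment; what a row does not reach only later rows make up. A row lasts 1/10 s, in which the tool goes at most 50 mm and 8.59 degrees, less where a joint would pass 70% of its speed; a pose out of reach is approached as far as the arm can. A call with a gripper value outside its range is refused whole. The fingers move at their own pace and stop on an object; "force" is the grip in N (left out, the last holds). Time passes only in rows, so rows that repeat a pose let the fingers close. It gives the time, the measured TCP pose, the force and the opening at its end, in the units of the state.
- ctrl.get_state(): the state, without advancing time (a new reading comes with each control period).
- vision.read_camera(name): name is "side" or "top" or "wrist"; returns a dict with "img" (400x640x3 uint8, red, green, blue), "range_z" (400x640 float32, m along the optical axis (not along the pixel's ray), 0 where there is no reading), "K" (3x3 intrinsics, pixels), "distortion" ([k1, k2, p1, p2, k3] as OpenCV has them; the pictures are not rectified), "world_to_cam" (4x4, takes a point from world to camera coordinates). Camera axes: x right, y up, looking along -z (the intrinsics and any distortion apply to the point x, -y, -z); pixel columns grow to the right and rows downward; lengths in m; the calibration is good to about 2 mm. A picture is of the moment at which its call begins.
- ctrl.sign_off(): hands the job in, once; it reports no verdict.
The state is a dict: "time": time; "qpos": joint angles; "dq": joint speeds; "joint_efforts": joint torques, N m; "eef_pos": TCP position; "tcp_rot": TCP orientation; "contact_force": force on the tool from outside, world axes, zero at the start; "wrist_torque": the same for the moment, N m; "opening": opening from 0.0 (shut) to 1.0 (fully open).
Only numpy, scipy, OpenCV 4.12 (cv2) and the standard library are available. Lean on these libraries where they do the work, as an engineer would, in place of code of your own. Each camera call takes 0.05 s, during which the arm holds its last target.

TASK

The turned pin in the pale grey optical gauge has been measured: open the gauge so that the pin can be collected. Press the yellow release tab at its front with the fingertips so that the spring lifts the black cover, then push the cover back over until it rests fully open against its stop, and move clear. Only press and push: pick nothing up, do not shove the gauge about, and leave the measured pin in its rests and the loose pin and two hand tools round the gauge where they lie.

Things in the scene. Friction and masses are not known exactly. Their poses are not given: they have to be found in the camera images.
- gauge: Pale grey optical gauge, loose, about 2.2 kg, 167 x 152 mm, 84 mm high at the rear tower. Origin: middle of its underside, on the bench; x to its rear, y to its left. Cover and tab are centred on y = +22 mm; right of y = -30 mm is a console up to 69 mm high with a blank display (not used). The deck below the tab reaches to x = -82 mm, 30 mm high; the tower is behind x = 68 mm.
- release_tab (a joint): Turn of the yellow release tab, rad: 0 at rest, 0.25 fully pressed, pad down; pivot along gauge y at x = -58 mm, z = 40 mm. At about 0.13 (pad 4 mm down, about 3.3 N) its hook frees the cover; about 4.5 N presses it home. It springs back when let go.
- tab_pad (a point): Middle of the top of the tab's pad, where to press: yellow, 36 mm (x) by 32 mm (y), 46 mm above the bench, in front of the middle of the cover. It lies at gauge x = -86, y = +22 mm, 28 mm in front of the pivot; the pad's front edge is at x = -98 mm. The tab's upright hook starts 19 mm behind this point and rises to 68 mm above the bench.
- cover (a joint): Opening angle of the cover, rad: 0 shut and latched, 1.85 fully open on its stop, leaning back past upright. Freed, a spring lifts it to about 0.95 and holds it there, and helps no further. Let go between 0.95 and 1.3 it falls back to 0.95; past about 1.5 it falls onto the stop by itself. Pushing takes 1 to 3 N at the front edge.
- cover_edge (a point): Middle of the lower front edge of the cover, a black moulded shell 97 mm long (x), 92 mm wide (y), 15 mm deep. It is 100 mm from the hinge axis; 57 mm above the bench when shut, 138 mm at 0.95 rad (then 58 mm in front of the hinge). A steel lug 22 mm wide stands out 5 mm from the front wall just above this edge.
- hinge (a point): Middle of the cover's hinge axis, which runs along gauge y, 58 mm above the bench, 45 mm behind the gauge's origin. The cover's edge swings up and to the rear about it.
- rests (a point): Point in the chamber under the cover, midway between the two steel V rests, where the underside of a pin lying in them comes: 28.6 mm above the bench.
- measured_pin: The measured turned pin, bright, 23 mm in diameter and 54 mm long, lying along gauge y in the V rests under the cover, loose. Origin on its underside, at the middle of its length. Leave it there.
- waiting_pin: A like turned pin lying loose on the bench to the right of the gauge, 23 mm in diameter, 54 mm long; origin at its underside. Leave it alone.
- blue_plug_gauge: Blue plug gauge, 82 mm long, 17 mm wide, lying loose on the bench to the right of the gauge; origin at its underside. Leave it alone.
- deburrer: Deburring tool with a blue handle, 121 mm long, 17 mm thick, lying loose on the bench behind the gauge; origin at its underside. Leave it alone.

How it is judged:
By the outcome, as a careful person would: the job done as asked, in the order asked, and still so for the second after the job is handed in, with the robot touching nothing.
It also fails if it takes over 35 s, if anything falls off the work surface, if the arm or the gripper's body presses on something with over 40 N, if the wrist force passes 120 N, or if a joint passes its speed limit or range.

## Working session

There is one attempt and no reset: what is moved stays moved. The work goes in short steps, Python scripts to look and compute and a tool call to move; the robot and the scene stay as the last step left them, time stands still between calls to the robot, and variables do not carry over. Pictures are saved under pics/ and viewed, and the job is handed in when it is done.

Besides the shell and the picture viewer there is one more tool, called after "Emit:" as name(argument=value, ...), one argument or row to a line, values as JSON. play_rows: Moves the arm, as the interface text tells. Its arguments: {"type":"object","properties":{"claw":{"type":"array","items":{"type":"number"}},"travel":{"type":"array","items":{"type":"array","items":{"type":"number"}}},"dr":{"type":"array","items":{"type":"array","items":{"type":"number"}}},"force":{"type":"number"}},"required":["claw","travel","dr"]}

```bash
mkdir -p pics; python3 - <<'E'
from plant import ctrl, vision
import cv2, numpy as np, pickle
s=ctrl.get_state(); print({k:np.round(v,3) for k,v in s.items()})
for n in ["side","top","wrist"]:
    d=vision.read_camera(n); pickle.dump(d,open(f"{n}0.pkl","wb"))
    cv2.imwrite(f"pics/{n}0.png",d["img"][:,:,::-1])
    print(n,d["K"],d["distortion"],np.round(d["world_to_cam"],3), d["range_z"].max())
E
```

```text
{'time': np.float64(0.0), 'qpos': array([-1.259,  0.287,  1.578,  0.   ,  1.279, -0.15 ]), 'dq': array([-0.002, -0.   , -0.   , -0.   ,  0.   , -0.   ]), 'joint_efforts': array([-1.0000e-03, -4.0599e+01, -2.9262e+01, -0.0000e+00,  6.0000e-03,
       -0.0000e+00]), 'eef_pos': array([ 0.301, -0.604,  0.196]), 'tcp_rot': array([-0.688, -0.163,  0.688, -0.161]), 'contact_force': array([ 0.167,  0.578, -0.763]), 'wrist_torque': array([ 0.026, -0.047, -0.02 ]), 'opening': np.float64(0.999)}
side [[472.76960419   0.         322.68792189]
 [  0.         472.76960419 183.30424013]
 [  0.           0.           1.        ]] [0.0297855 0.        0.        0.        0.       ] [[ 0.919 -0.395  0.01  -0.648]
 [ 0.139  0.347  0.928 -0.058]
 [-0.37  -0.851  0.373 -1.003]
 [ 0.     0.     0.     1.   ]] 3.4130657
top [[417.77263465   0.         319.03220537]
 [  0.         417.77263465 201.52845775]
 [  0.           0.           1.        ]] [-0.03690123  0.          0.          0.          0.        ] [[ 0.004 -1.    -0.003 -0.276]
 [ 0.983  0.003  0.183 -0.56 ]
 [-0.183 -0.003  0.983 -0.803]
 [ 0.     0.     0.     1.   ]] 1.9349691
wrist [[340.13610108   0.         315.6367866 ]
 [  0.         340.13610108 199.16528897]
 [  0.           0.           1.        ]] [-0.0185138  0.         0.         0.         0.       ] [[ 0.446 -0.895 -0.003 -0.674]
 [ 0.861  0.429 -0.274  0.036]
 [ 0.246  0.12   0.962 -0.38 ]
 [ 0.     0.     0.     1.   ]] 1.5261582
```

View pics/side0.png

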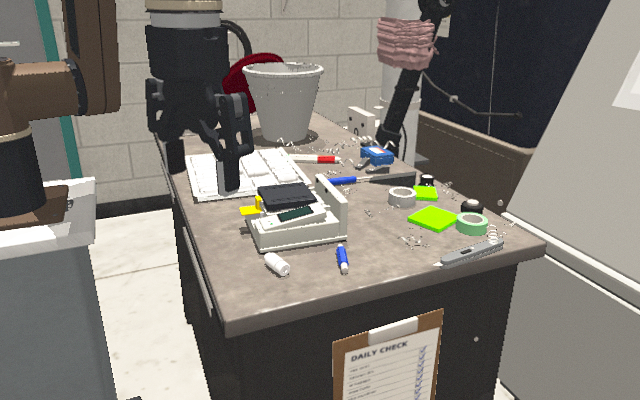

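View pics/top0.png

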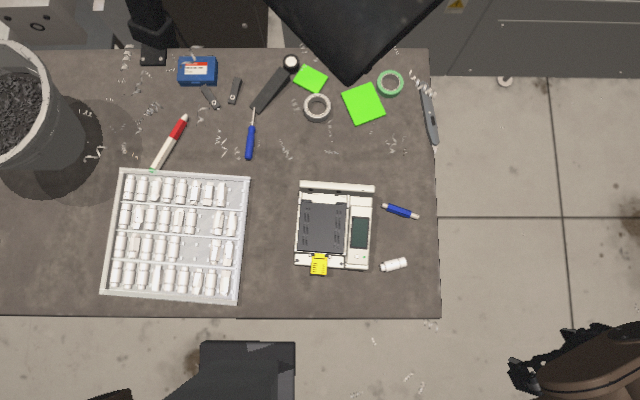

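View pics/wrist0.png

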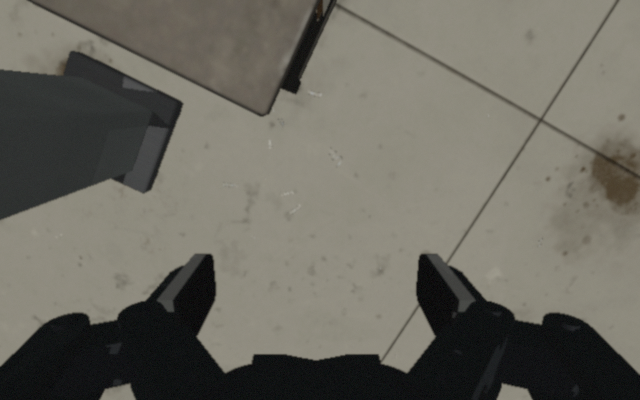

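The top view shows the gauge at about (335,228), with the yellow tab at (319,264), the black cover at (322,228), the waiting pin at (394,265) and the plug gauge at (400,211). Next I'll measure the tab and the gauge axes.

```bash
cat > h.py <<'E'
import numpy as np, cv2, pickle
def cloud(d):
    h,w=d["range_z"].shape
    v,u=np.mgrid[0:h,0:w]
    p=np.stack([u.ravel(),v.ravel()],1).astype(np.float64)
    n=cv2.undistortPoints(p[:,None],d["K"],np.array(d["distortion"])).reshape(h,w,2)
    z=d["range_z"]
    c=np.stack([n[...,0]*z,-n[...,1]*z,-z],-1)
    T=np.linalg.inv(d["world_to_cam"])
    W=c@T[:3,:3].T+T[:3,3]; W[z==0]=np.nan
    return W
def hsv(d): return cv2.cvtColor(d["img"],cv2.COLOR_RGB2HSV)
def proj(d,P):
    P=np.atleast_2d(P); T=d["world_to_cam"]; c=P@T[:3,:3].T+T[:3,3]
    return cv2.projectPoints(c*[1,-1,-1],np.zeros(3),np.zeros(3),d["K"],np.array(d["distortion"]))[0][:,0]
E
python3 - <<'E'
from h import *
for n in ["top","side"]:
    d=pickle.load(open(f"{n}0.pkl","rb")); W=cloud(d); H=hsv(d)
    m=(H[...,0]>22)&(H[...,0]<32)&(H[...,1]>150)&(H[...,2]>100)
    nl,lab,st,ce=cv2.connectedComponentsWithStats(m.astype(np.uint8))
    for i in range(1,nl):
        if st[i,4]>20:
            p=W[lab==i]; print(n,st[i],ce[i].round(1),np.nanmedian(p,0).round(4),np.nanmin(p,0).round(4),np.nanmax(p,0).round(4))
            q=p[abs(p[:,2]-.046)<.006]; print('pad',len(q),q.mean(0).round(4),q.min(0).round(4),q.max(0).round(4))
d=pickle.load(open("top0.pkl","rb")); W=cloud(d)
# gauge: heights in region
R=W[170:285,285:385]
m=(R[...,2]>0.015)&(R[...,2]<.12)
nl,lab,st,ce=cv2.connectedComponentsWithStats(m.astype(np.uint8))
i=1+np.argmax(st[1:,4]); P=R[lab==i]
print(len(P),P.min(0),P.max(0))
tw=P[P[:,2]>.076]; print('tower',len(tw),tw.mean(0),cv2.minAreaRect((tw[:,:2]*1000).astype(np.float32)))
b=P[:,:2]*1000; print('all',cv2.minAreaRect(b.astype(np.float32)))
# dark cover top
H=hsv(d)[170:285,285:385]
c=R[(lab==i)&(H[...,2]<90)]; c=c[(c[:,2]>.05)]
print('dark',len(c),np.median(c,0))
big=cv2.resize(d["img"][160:300,270:430],None,fx=5,fy=5,interpolation=cv2.INTER_CUBIC)
cv2.imwrite("pics/top0z.png",big[:600,:,::-1])
s=pickle.load(open("side0.pkl","rb"))
cv2.imwrite("pics/side0z.png",cv2.resize(s["img"][160:290,220:380],None,fx=4.6,fy=4.6,interpolation=cv2.INTER_CUBIC)[:,:,::-1])
E
```

```text
top [310 253  17  22 308] [318.6 264.3] [ 0.4344 -0.2742  0.046 ] [ 0.4147 -0.2883 -0.0051] [ 0.4548 -0.255   0.0722]
pad 254 [ 0.431  -0.2735  0.0457] [ 0.4147 -0.2883  0.0405] [ 0.4546 -0.2582  0.0513]
side [239 195  23  20 216] [251.7 207.6] [ 0.4393 -0.2796  0.0463] [ 0.4141 -0.2909 -0.0011] [ 0.4587 -0.1569  0.069 ]
pad 161 [ 0.4327 -0.2779  0.0458] [ 0.4141 -0.2909  0.0421] [ 0.4556 -0.2579  0.052 ]
6446 [ 0.41469151 -0.38342961  0.01746985] [ 0.59956798 -0.22279103  0.0872144 ]
tower 668 [ 0.58541701 -0.30866978  0.08268187] ((542.0563354492188, -312.1463317871094), (125.1921157836914, 148.65589904785156), 4.515260219573975)
all ((504.3277282714844, -303.4245300292969), (151.49395751953125, 183.4087677001953), 85.6915283203125)
dark 328 [ 0.52305784 -0.30773319  0.06535337]
```

View pics/top0z.png

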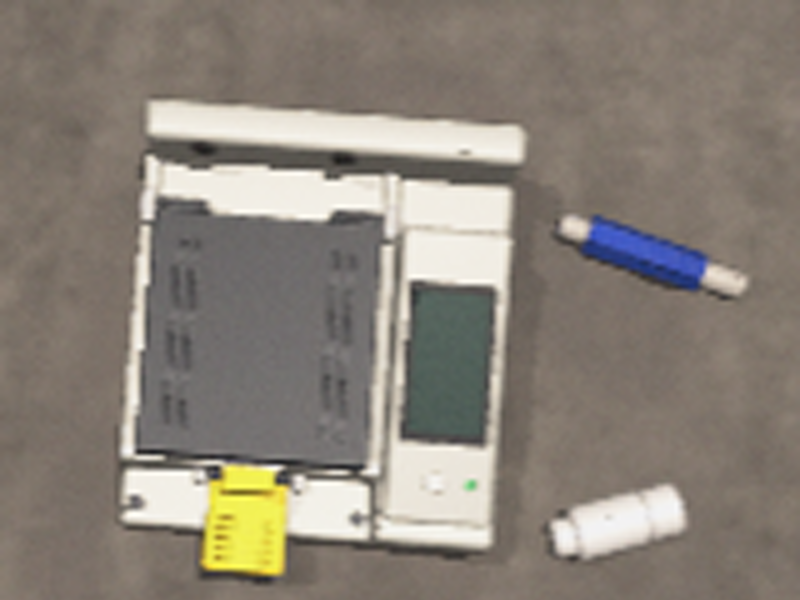

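View pics/side0z.png

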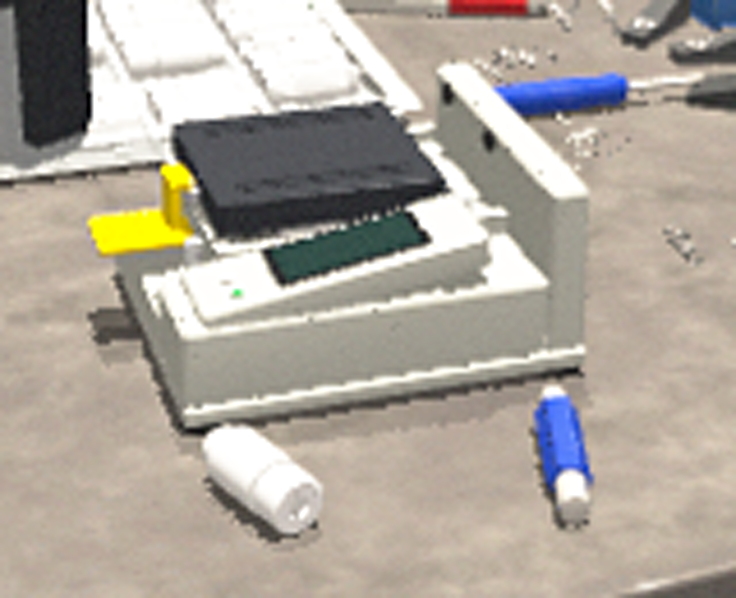

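```bash
cat >> h.py <<'E'
from scipy.spatial.transform import Rotation as Ro
YAW=np.deg2rad(-4.3); O=np.array([.5113,-.3039,0])
G=Ro.from_euler('z',YAW).as_matrix()
def g2w(p): return O+G@np.array(p)
def w2g(p): return G.T@(np.array(p)-O)
def target(tilt,flip=1):
    # tool x: down, tilted so the fingertips point forward by tilt; tool y along gauge y
    x=np.array([np.sin(tilt),0,-np.cos(tilt)]); y=np.array([0,flip,0.]); z=np.cross(x,y)
    return G@np.stack([x,y,z],1)
def move(s,pw,Rt=None):
    R0=Ro.from_quat(s["tcp_rot"]).as_matrix()
    t=R0.T@(np.array(pw)-s["eef_pos"])
    r=Ro.from_matrix(R0.T@Rt).as_rotvec() if Rt is not None else np.zeros(3)
    return t.round(4),r.round(4)
E
python3 - <<'E'
from h import *
from plant import ctrl
s=ctrl.get_state(); R=Ro.from_quat(s["tcp_rot"]).as_matrix(); print(R.round(3))
T=pickle.load(open("wrist0.pkl","rb"))["world_to_cam"]; c=-T[:3,:3].T@T[:3,3]; print('cam in tool',R.T@(c-s["eef_pos"]))
for f in (1,-1):
  for tl in (0,.3): print(f,tl,move(s,g2w([-90,22,120]*np.array(.001)),target(tl,f)))
print(g2w([-.088,.022,.046]))
for n in ("top","side"):
  d=pickle.load(open(n+"0.pkl","rb")); im=d["img"].copy()
  pts=[[-.098,.006,.046],[-.098,.038,.046],[-.086,.022,.046],[-.055,.068,.057],[-.055,-.024,.057],[.068,.076,.084],[.068,-.076,.084],[.045,.022,.058]]
  uv=proj(d,[g2w(p) for p in pts])
  if n=="top":o=(270,160);f=5
  else:o=(220,160);f=4.6
  S=(160,120) if n=="top" else (160,130)
  b=cv2.resize(im[o[1]:o[1]+S[1],o[0]:o[0]+S[0]],None,fx=f,fy=f)
  for p in uv: cv2.circle(b,tuple(int(q) for q in (p-o+.5)*f),4,(255,0,0),-1)
  cv2.imwrite(f"pics/{n}0p.png",b[:,:,::-1])
E
```

```text
[[-0.001  0.446 -0.895]
 [ 0.002 -0.895 -0.446]
 [-1.    -0.002 -0.   ]]
cam in tool [-0.17740146  0.00036075 -0.06962475]
1 0 (array([ 0.0765, -0.2393, -0.2561]), array([-2.6047e+00, -2.6000e-03,  3.0000e-04]))
1 0.3 (array([ 0.0765, -0.2393, -0.2561]), array([-2.5796, -0.1098,  0.3902]))
-1 0 (array([ 0.0765, -0.2393, -0.2561]), array([5.369e-01, 2.000e-04, 2.000e-03]))
-1 0.3 (array([ 0.0765, -0.2393, -0.2561]), array([0.5325, 0.293 , 0.0825]))
[ 0.42519724 -0.2753638   0.046     ]
```

View pics/top0p.png

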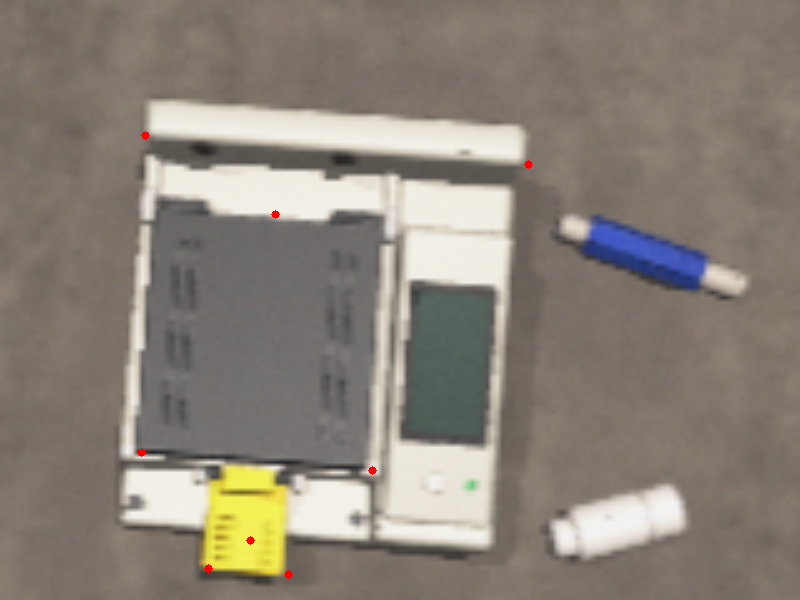

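View pics/side0p.png

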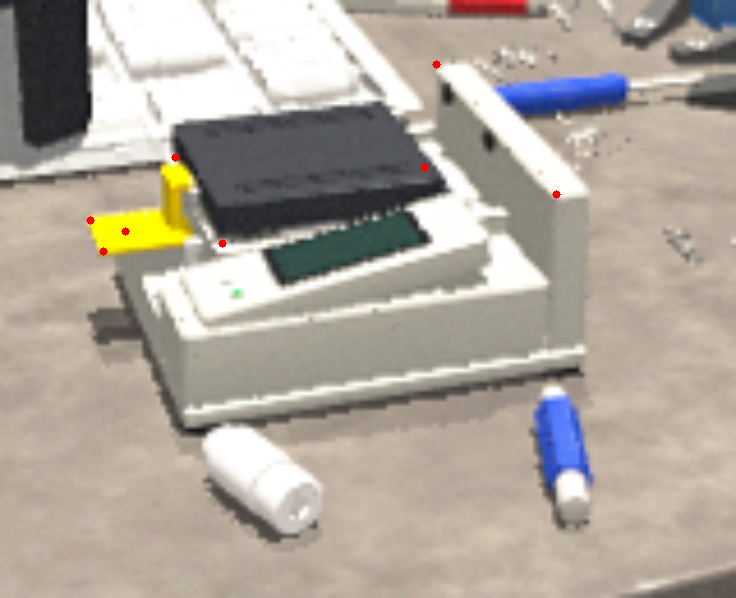

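The projected points match the images to within about 2 mm: pad near (250,540) and cover front edge near y≈455–470 in the top zoom. I'll approach above the pad with the fingers shut and a slight tilt away from the cover.

```bash
python3 - <<'E'
from h import *
from plant import ctrl
s=ctrl.get_state()
print(move(s,g2w([-.085,.022,.130]),target(.12,-1)), s["time"])
E
```

```text
(array([ 0.0665, -0.2368, -0.2604]), array([0.5361, 0.1173, 0.0342])) 0.15
```

Emit:
play_rows(
  claw=[255,255,255,255,255,255,255,255,255,255,255,255],
  travel=[
    [0,-0.03,-0.033],
    [0,-0.06,-0.065],
    [0,-0.09,-0.1],
    [0,-0.12,-0.13],
    [0,-0.15,-0.165],
    [0,-0.18,-0.2],
    [0.02,-0.21,-0.23],
    [0.04,-0.2368,-0.2604],
    [0.0665,-0.2368,-0.2604],
    [0.0665,-0.2368,-0.2604],
    [0.0665,-0.2368,-0.2604],
    [0.0665,-0.2368,-0.2604],
  ],
  dr=[
    [0.07,0.015,0.004],
    [0.14,0.03,0.008],
    [0.21,0.045,0.013],
    [0.28,0.06,0.017],
    [0.35,0.075,0.021],
    [0.42,0.09,0.026],
    [0.48,0.105,0.03],
    [0.5361,0.1173,0.0342],
    [0.5361,0.1173,0.0342],
    [0.5361,0.1173,0.0342],
    [0.5361,0.1173,0.0342],
    [0.5361,0.1173,0.0342],
  ],
  force=40,
)

```text
time: 1.35
eef_pos: [0.4288, -0.2771, 0.1317]
tcp_rot: [0.748, -0.029, -0.662, -0.024]
contact_force: [0.3, -0.0, 0.2]
opening: -0.0
```

```bash
cat > st.py <<'E'
from h import *
from plant import ctrl, vision
import sys
s=ctrl.get_state(); R=Ro.from_quat(s["tcp_rot"]).as_matrix()
print('t',round(float(s["time"]),2),'g',(w2g(s["eef_pos"])*1000).round(1),'F',s["contact_force"].round(2),'open',round(float(s["opening"]),3)); print((G.T@R).round(3))
n=sys.argv[1] if len(sys.argv)>1 else None
if n:
    d=vision.read_camera("side"); pickle.dump(d,open(n+".pkl","wb"))
    cv2.imwrite(f"pics/{n}.png",cv2.resize(d["img"][130:260,200:360],None,fx=4.6,fy=4.6,interpolation=cv2.INTER_CUBIC)[:,:,::-1])
E
python3 st.py a1
```

```text
t 1.35 g [-84.3  20.5 131.7] F [ 0.34 -0.    0.24] open -0.0
[[ 0.122 -0.001 -0.993]
 [-0.002 -1.     0.001]
 [-0.993  0.002 -0.122]]
```

View pics/a1.png

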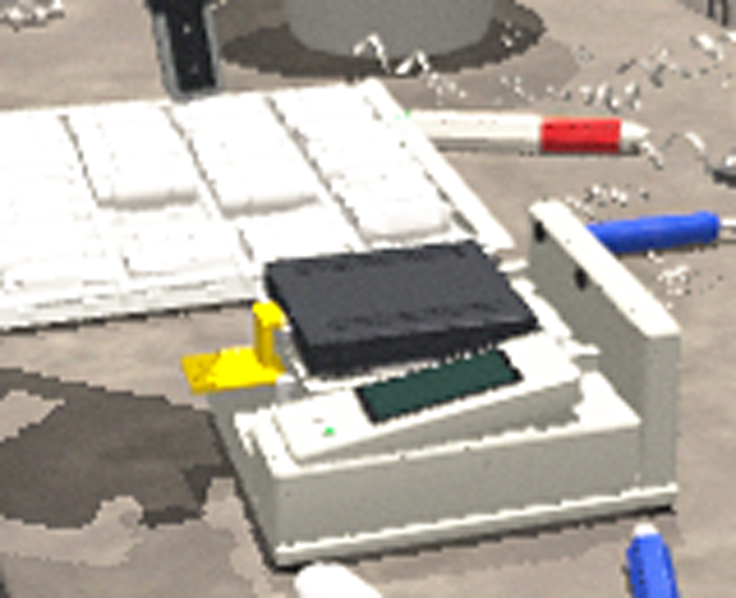

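The shut fingers are in view above the tab, with the tip near (190,85) in the zoom; the tab and cover haven't moved. I'll compare the tip with its projection and then descend.

```bash
python3 - <<'E'
from h import *
from plant import ctrl
s=ctrl.get_state(); d=pickle.load(open("a1.pkl","rb"))
print((proj(d,s["eef_pos"])-[200,130])*4.6)
for z in (.060,.043): print(z,move(s,g2w([-.0855,.0225,z]),target(.12,-1)))
E
```

```text
[[209.89531521 175.36833281]]
0.06 (array([ 0.0712, -0.0023,  0.01  ]), array([-0.001 , -0.0022, -0.0023]))
0.043 (array([ 0.088 , -0.0023,  0.0121]), array([-0.001 , -0.0022, -0.0023]))
```

```bash
python3 - <<'E'
from h import *
d=pickle.load(open("a1.pkl","rb")); cv2.imwrite("pics/a1f.png",cv2.resize(d["img"][0:230,160:440],None,fx=2.6,fy=2.6)[:,:,::-1])
W=cloud(d)
for u,v in [(241,140),(241,146),(243,148),(245,160)]: print(u,v,W[v,u],w2g(W[v,u]))
E
```

```text
241 140 [ 0.41962518 -0.2922509   0.19118097] [-0.0922902   0.00474265  0.19118097]
241 146 [ 0.41992736 -0.28832605  0.1788996 ] [-0.09228315  0.00867911  0.1788996 ]
243 148 [ 0.42306452 -0.28948683  0.175139  ] [-0.08906779  0.00775681  0.175139  ]
245 160 [0.51609372 0.08458849 0.02004687] [-0.02434815  0.38775437  0.02004687]
```

View pics/a1f.png

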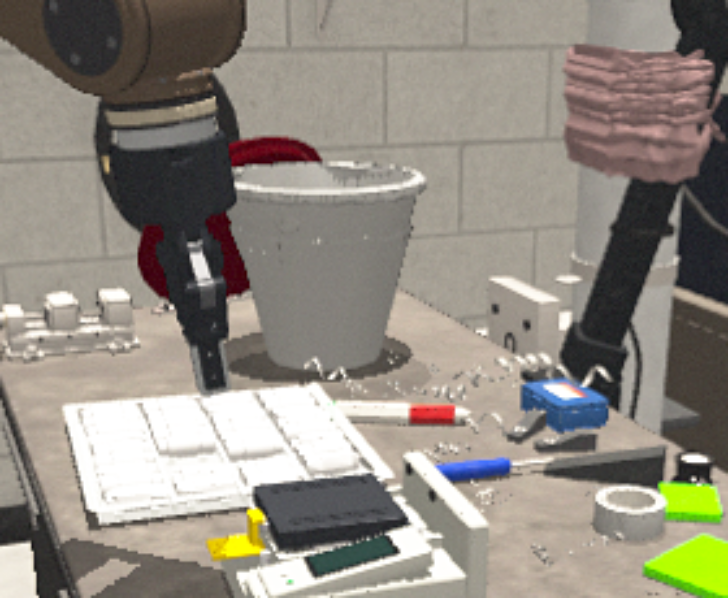

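The picture puts the tip about 40 mm higher than the reported pose. I'll check this before going down.

```bash
python3 st.py a2; python3 - <<'E'
from h import *
from plant import ctrl,vision
d=pickle.load(open("a2.pkl","rb")); W=cloud(d)
for t in ("side","wrist","top"):
    d=vision.read_camera(t); pickle.dump(d,open("b_"+t+".pkl","wb"))
    W=cloud(d); s=ctrl.get_state(); p=W.reshape(-1,3)
    g=(p-O)@G
    m=(abs(g[:,0]+.09)<.03)&(abs(g[:,1]-.02)<.03)&(g[:,2]>.09)&(g[:,2]<.4)
    q=g[m]; 
    if len(q): print(t,len(q),q[:,2].min(),np.percentile(q[:,2],1), q[q[:,2]<q[:,2].min()+.012].mean(0), q[q[:,2]<q[:,2].min()+.012].min(0), q[q[:,2]<q[:,2].min()+.012].max(0))
    print(s["time"],s["eef_pos"],s["qpos"].round(3))
cv2.imwrite("pics/b_w.png",pickle.load(open("b_wrist.pkl","rb"))["img"][:,:,::-1])
E
```

```text
t 1.4 g [-84.3  20.4 131.8] F [ 0.22 -0.41  0.47] open -0.0
[[ 0.122 -0.001 -0.993]
 [-0.002 -1.     0.001]
 [-0.993  0.002 -0.122]]
side 1511 0.16574338577608616 0.16866190422303654 [-0.09095772  0.01260258  0.17183555] [-0.10116499  0.00717757  0.16574339] [-0.07887731  0.02444389  0.17755548]
1.5 [ 0.42863936 -0.27702704  0.13151419] [-0.819 -0.082  2.106  0.094  1.029  0.783]
wrist 25394 0.17139286104410892 0.1773249909933983 [-0.08088339  0.02038589  0.17832146] [-0.0842887   0.00682674  0.17139286] [-0.07784673  0.03411037  0.18339146]
1.55 [ 0.42852672 -0.27678629  0.13125771] [-0.819 -0.082  2.106  0.094  1.029  0.783]
top 45 0.3027323299093998 0.3035087401631874 [-0.07531904  0.00580556  0.30722647] [-0.08025651 -0.00613984  0.30273233] [-0.07003318  0.0481811   0.31465365]
1.6 [ 0.42838866 -0.27651241  0.13095386] [-0.818 -0.082  2.107  0.095  1.029  0.783]
```

View pics/b_w.png

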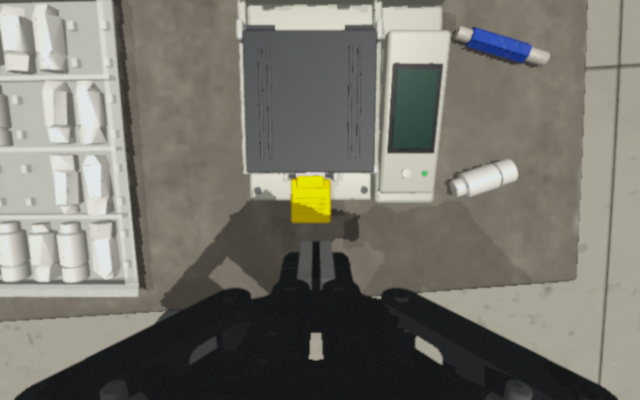

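View pics/a2.png

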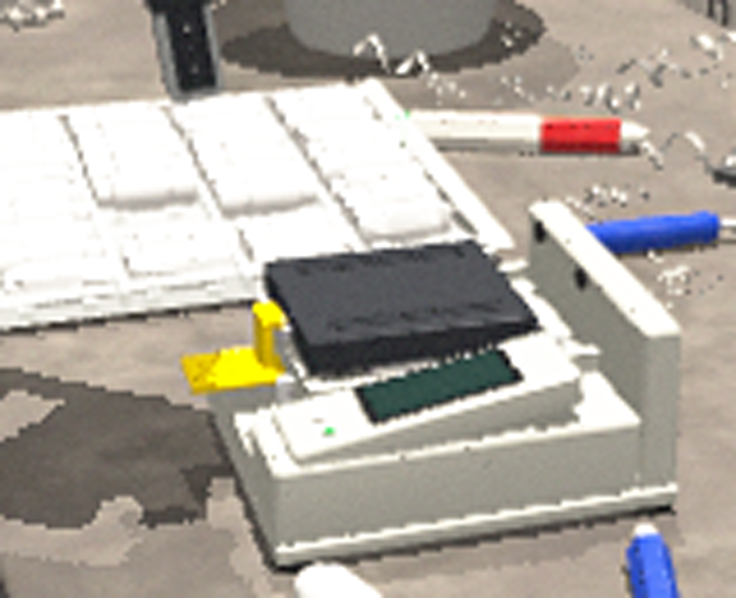

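```bash
python3 - <<'E'
from h import *
from plant import ctrl
s=ctrl.get_state(); print(s["time"],s["eef_pos"])
for f,e,q in (("wrist0",np.array([.301,-.604,.1965]),np.array([-0.688,-0.163,0.688,-0.161])),("b_wrist",s["eef_pos"],s["tcp_rot"]),("b_side",s["eef_pos"],s["tcp_rot"]),("a1",s["eef_pos"],s["tcp_rot"])):
    d=pickle.load(open(f+".pkl","rb")); R=Ro.from_quat(q).as_matrix()
    T=d["world_to_cam"]; c=-T[:3,:3].T@T[:3,3]
    if f in("wrist0","b_wrist"): print(f,'cam in tool',(R.T@(c-e)).round(4), (T[:3,:3]@R).round(3).tolist())
    t=(cloud(d).reshape(-1,3)-e)@R
    m=(abs(t[:,1])<.07)&(abs(t[:,2])<.025)&(t[:,0]>-.12)&(t[:,0]<.045)
    t=t[m]; print(f,len(t),'max tool x',np.percentile(t[:,0],[50,90,99,100]).round(4)); q2=t[t[:,0]>np.percentile(t[:,0],99.5)-.015]; print(q2.min(0).round(4),q2.max(0).round(4))
E
```

```text
1.6 [ 0.42838866 -0.27651241  0.13095386]
wrist0 cam in tool [-0.1769 -0.0002 -0.0694] [[-0.0, 1.0, 0.001], [0.275, 0.001, -0.962], [-0.962, 0.0, -0.275]]
wrist0 38154 max tool x [-0.1037 -0.073  -0.0523 -0.0467]
[-0.0654 -0.057  -0.0118] [-0.0467  0.0561  0.0119]
b_wrist cam in tool [-0.1781  0.0007 -0.0701] [[-0.0, 1.0, 0.0], [0.274, 0.0, -0.962], [-0.962, -0.0, -0.274]]
b_wrist 37774 max tool x [-0.1052 -0.0816 -0.0476 -0.0394]
[-0.0592 -0.013  -0.0122] [-0.0394  0.0143 -0.0066]
b_side 650 max tool x [-0.0867 -0.0464 -0.0363 -0.0354]
[-0.0511 -0.0033 -0.0108] [-0.0354  0.0172  0.011 ]
a1 650 max tool x [-0.0862 -0.0468 -0.0365 -0.0343]
[-0.0508 -0.0038 -0.011 ] [-0.0343  0.017   0.0108]
```

Two cameras agree, and the gap was the same at the start: the real fingertips lie about 36 mm behind the reported TCP along tool x. I'll work with the measured tip and go down slowly, watching the force.

```bash
cat >> h.py <<'E'
def tipmove(s,pg,tilt):
    Rt=target(tilt,-1); return move(s,g2w(pg)+Rt[:,0]*.036,Rt)
def tip(s):
    R=Ro.from_quat(s["tcp_rot"]).as_matrix(); return w2g(s["eef_pos"]-.036*R[:,0])
E
sed -i "s/^n=sys/print('tip g',(tip(s)*1000).round(1));n=sys/" st.py
python3 - <<'E'
from h import *
from plant import ctrl
s=ctrl.get_state()
print(tip(s))
print(tipmove(s,[-.0855,.0225,.056],.12))
E
```

```text
[-0.08908097  0.02113892  0.16669011]
(array([ 0.1103, -0.0015,  0.0099]), array([-0.0008, -0.0011, -0.0012]))
```

Emit:
play_rows(
  claw=[255,255,255,255,255,255,255,255],
  travel=[
    [0.025,-0.0015,0.0099],
    [0.05,-0.0015,0.0099],
    [0.075,-0.0015,0.0099],
    [0.09,-0.0015,0.0099],
    [0.1,-0.0015,0.0099],
    [0.106,-0.0015,0.0099],
    [0.11,-0.0015,0.0099],
    [0.11,-0.0015,0.0099],
  ],
  dr=[
    [0,0,0],
    [0,0,0],
    [0,0,0],
    [0,0,0],
    [0,0,0],
    [0,0,0],
    [0,0,0],
    [0,0,0],
  ],
)

```text
time: 2.4
eef_pos: [0.4321, -0.2756, 0.0207]
tcp_rot: [0.748, -0.029, -0.662, -0.025]
contact_force: [0.2, 0.3, -1.0]
opening: -0.006
```

```bash
python3 st.py c1
```

```text
t 2.4 g [-81.1  22.3  20.7] F [ 0.19  0.31 -1.04] open -0.006
[[ 0.121 -0.001 -0.993]
 [-0.001 -1.     0.001]
 [-0.993  0.001 -0.121]]
tip g [-85.4  22.3  56.4]
```

View pics/c1.png

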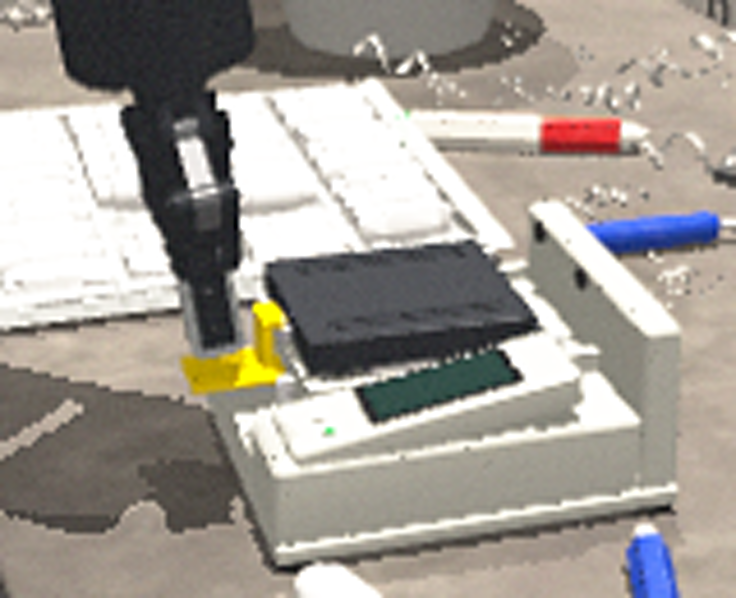

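The tip is now just above the yellow pad at (215,350) in the zoom, clear in front of the hook at (268,330). This confirms the tip offset. Now I'll press in small steps.

Emit:
play_rows(
  claw=[255,255,255,255,255,255],
  travel=[
    [0.003,0,0.0004],
    [0.006,0,0.0007],
    [0.008,0,0.001],
    [0.01,0,0.0012],
    [0.011,0,0.0013],
    [0.011,0,0.0013],
  ],
  dr=[
    [0,0,0],
    [0,0,0],
    [0,0,0],
    [0,0,0],
    [0,0,0],
    [0,0,0],
  ],
)

```text
time: 3.05
eef_pos: [0.4321, -0.2758, 0.01]
tcp_rot: [0.748, -0.029, -0.663, -0.024]
contact_force: [-1.6, -0.1, 2.4]
opening: 0.0
```

```bash
python3 st.py c2
```

```text
t 3.05 g [-81.1  22.1  10. ] F [-1.58 -0.11  2.4 ] open 0.0
[[ 0.121 -0.001 -0.993]
 [-0.002 -1.     0.001]
 [-0.993  0.002 -0.121]]
tip g [-85.5  22.1  45.7]
```

View pics/c2.png

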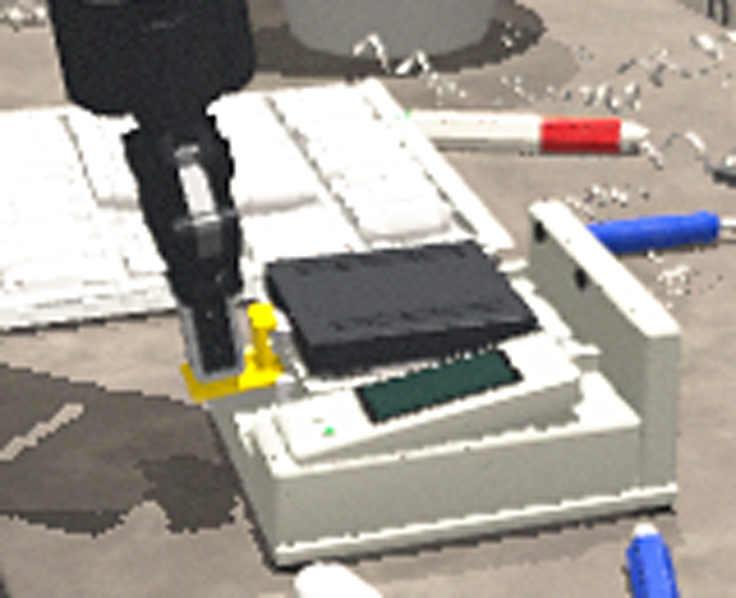

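The tip touches the pad (about 2.4 N) and the cover is still shut. I'll press 4.5 mm further.

Emit:
play_rows(
  claw=[255,255,255,255,255,255],
  travel=[
    [0.001,0,0.0001],
    [0.002,0,0.0002],
    [0.003,0,0.0004],
    [0.004,0,0.0005],
    [0.0045,0,0.0005],
    [0.0045,0,0.0005],
  ],
  dr=[
    [0,0,0],
    [0,0,0],
    [0,0,0],
    [0,0,0],
    [0,0,0],
    [0,0,0],
  ],
)

```text
time: 3.7
eef_pos: [0.4319, -0.2758, 0.0061]
tcp_rot: [0.748, -0.029, -0.663, -0.025]
contact_force: [-6.3, 2.9, 9.1]
opening: -0.0
```

```bash
python3 st.py c3
```

```text
t 3.7 g [-81.3  22.    6.1] F [-6.31  2.89  9.13] open -0.0
[[ 0.12  -0.    -0.993]
 [-0.001 -1.     0.   ]
 [-0.993  0.001 -0.12 ]]
tip g [-85.6  22.1  41.9]
```

View pics/c3.png

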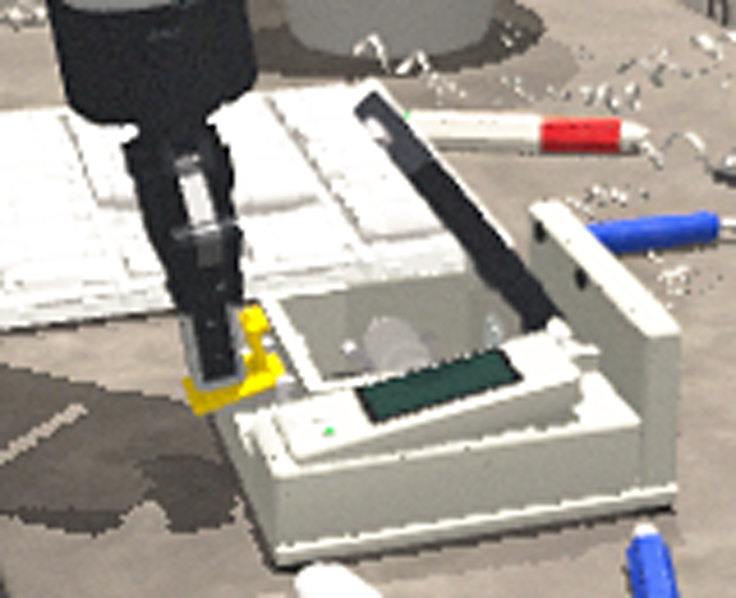

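The cover has sprung open to about 0.95 rad, with its edge near (375,110) in the zoom, and the measured pin is visible in its rests at (395,340). I'll release by moving back and up.

Emit:
play_rows(
  claw=[255,255,255,255,255,255,255],
  travel=[
    [-0.005,0,0.002],
    [-0.012,0,0.003],
    [-0.025,0,0.003],
    [-0.045,0,0.003],
    [-0.06,0,0],
    [-0.07,0,-0.005],
    [-0.07,0,-0.005],
  ],
  dr=[
    [0,0,0],
    [0,0,0],
    [0,0,0],
    [0,0,0],
    [0,0,0],
    [0,0,0],
    [0,0,0],
  ],
)

```text
time: 4.45
eef_pos: [0.4299, -0.2767, 0.0786]
tcp_rot: [0.749, -0.03, -0.662, -0.023]
contact_force: [-0.2, 0.4, -0.1]
opening: 0.0
```

```bash
python3 st.py c4; python3 - <<'E'
from h import *
from plant import ctrl,vision
s=ctrl.get_state()
d=pickle.load(open("c4.pkl","rb")); W=cloud(d); H=hsv(d); g=(W-O)@G
m=(H[...,2]<110)&(g[...,2]>.06)&(g[...,2]<.17)&(g[...,0]>-.03)&(g[...,0]<.09)&(abs(g[...,1]-.02)<.06)
p=g[m]; print(len(p)); i=np.argsort(p[:,2])[-15:]; print(p[i].mean(0))
# gauge tower check
for n in("c4","side0"):
    W=cloud(pickle.load(open(n+".pkl","rb"))); g=(W-O)@G
    t=g[(g[...,2]>.078)&(g[...,2]<.088)&(g[...,0]>.06)&(abs(g[...,1])<.1)&(g[...,0]<.1)]; print(n,len(t),t.mean(0),t.min(0),t.max(0))
for q in ([-.045,.022,.118],[-.02,.022,.118],[.05,.022,.118]): print(tipmove(s,q,.12))
E
```

```text
t 4.45 g [-83.2  21.   78.6] F [-0.2   0.38 -0.12] open 0.0
[[ 0.123 -0.    -0.992]
 [-0.004 -1.    -0.001]
 [-0.992  0.004 -0.123]]
tip g [-87.6  21.2 114.3]
494
[-0.00472826  0.0114247   0.14630162]
c4 319 [ 0.07232339 -0.01060308  0.08271056] [ 0.06307869 -0.07720294  0.07806901] [0.08264018 0.07188599 0.08559885]
side0 322 [ 0.07241324 -0.01017181  0.08267663] [ 0.06315287 -0.07724454  0.07803811] [0.0830444  0.07338921 0.08532791]
(array([ 0.0002, -0.0002, -0.0437]), array([ 0.0004, -0.0017, -0.0026]))
(array([ 0.0033, -0.0002, -0.0685]), array([ 0.0004, -0.0017, -0.0026]))
(array([ 0.0118, -0.0002, -0.138 ]), array([ 0.0004, -0.0017, -0.0026]))
```

View pics/c4.png

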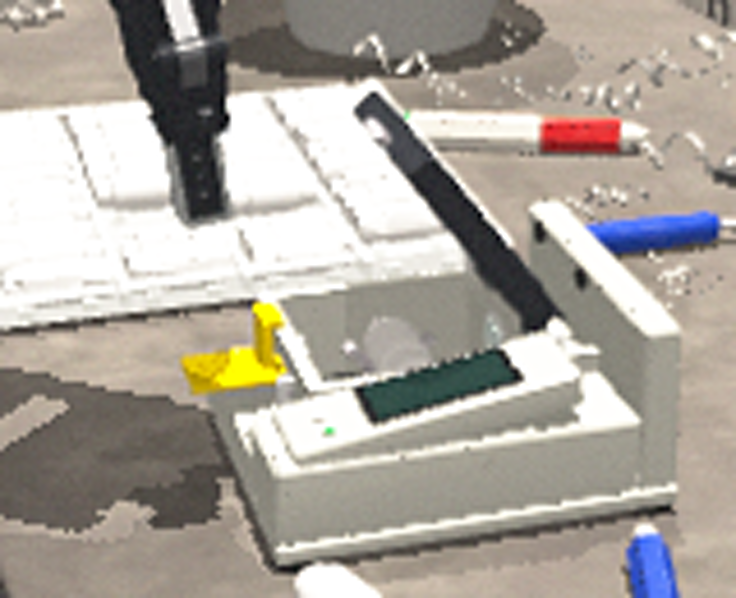

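The cover is at about 0.95 rad, the tab has sprung back and the gauge hasn't moved (tower readings match the first ones to 0.5 mm). Next I'll push the cover edge to the rear at tip height 118 mm.

Emit:
play_rows(
  claw=[255,255,255,255,255,255,255,255,255,255,255,255],
  travel=[
    [-0.001,0,-0.02],
    [0.0002,0,-0.0437],
    [0.0015,0,-0.055],
    [0.0025,0,-0.062],
    [0.0033,0,-0.0685],
    [0.004,0,-0.075],
    [0.005,0,-0.083],
    [0.006,0,-0.091],
    [0.007,0,-0.099],
    [0.008,0,-0.107],
    [0.008,0,-0.107],
    [0.008,0,-0.107],
  ],
  dr=[
    [0,0,0],
    [0,0,0],
    [0,0,0],
    [0,0,0],
    [0,0,0],
    [0,0,0],
    [0,0,0],
    [0,0,0],
    [0,0,0],
    [0,0,0],
    [0,0,0],
    [0,0,0],
  ],
)

```text
time: 5.7
eef_pos: [0.5375, -0.285, 0.0842]
tcp_rot: [0.749, -0.03, -0.661, -0.023]
contact_force: [-1.0, -0.2, 6.6]
opening: -0.002
```

```bash
python3 st.py c5
```

```text
t 5.7 g [24.7 20.8 84.2] F [-0.96 -0.24  6.57] open -0.002
[[ 0.125  0.    -0.992]
 [-0.005 -1.    -0.001]
 [-0.992  0.005 -0.125]]
tip g [ 20.2  21.  119.9]
```

View pics/c5.png

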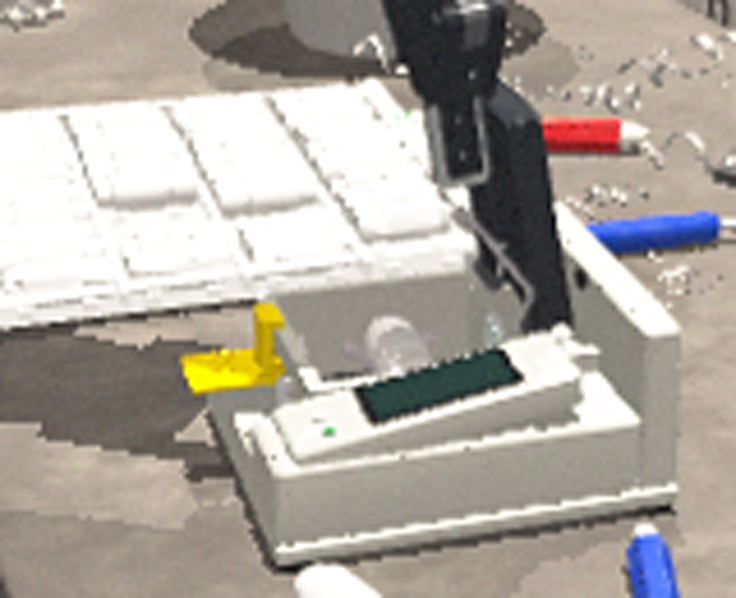

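The cover is now close to upright (about 1.4 rad), with the fingertips inside its shell at (460,180). I'll keep pushing, rising slightly.

Emit:
play_rows(
  claw=[255,255,255,255,255,255,255],
  travel=[
    [-0.001,0,-0.006],
    [-0.001,0,-0.012],
    [-0.001,0,-0.018],
    [0,0,-0.023],
    [0,0,-0.028],
    [0,0,-0.028],
    [0,0,-0.028],
  ],
  dr=[
    [0,0,0],
    [0,0,0],
    [0,0,0],
    [0,0,0],
    [0,0,0],
    [0,0,0],
    [0,0,0],
  ],
)

```text
time: 6.45
eef_pos: [0.5651, -0.287, 0.0874]
tcp_rot: [0.749, -0.03, -0.661, -0.023]
contact_force: [-0.5, -0.3, 0.1]
opening: -0.005
```

```bash
python3 st.py c6
```

```text
t 6.45 g [52.4 20.9 87.4] F [-0.5  -0.26  0.1 ] open -0.005
[[ 0.124  0.    -0.992]
 [-0.005 -1.    -0.001]
 [-0.992  0.005 -0.124]]
tip g [ 47.9  21.1 123.1]
```

View pics/c6.png

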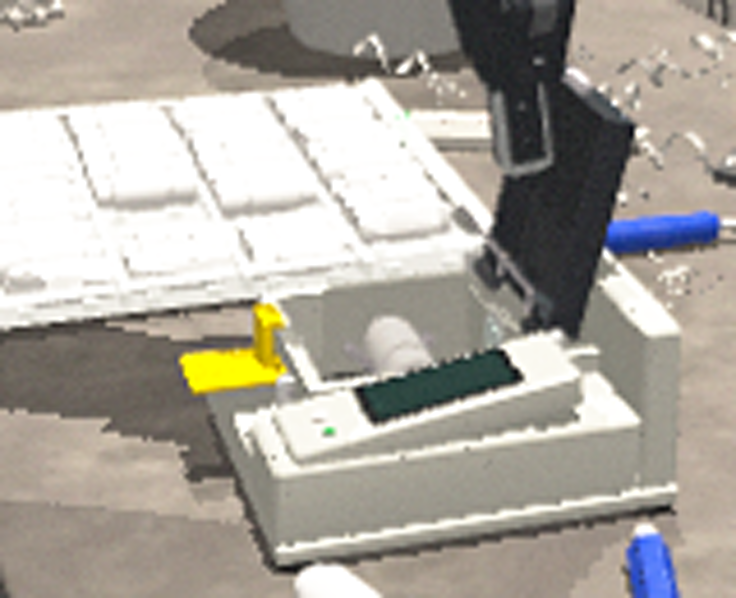

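The cover leans back past upright with its edge at about (600,110), the tool feels no load, and the pin is still in its rests. I'll retreat forward first, then up.

Emit:
play_rows(
  claw=[255,255,255,255,255,255,255,255,255,255,255],
  travel=[
    [0,0,0.015],
    [-0.002,0,0.04],
    [-0.01,0,0.07],
    [-0.03,0,0.1],
    [-0.06,0,0.13],
    [-0.09,0,0.15],
    [-0.12,0.02,0.15],
    [-0.14,0.06,0.15],
    [-0.14,0.1,0.15],
    [-0.14,0.12,0.15],
    [-0.14,0.12,0.15],
  ],
  dr=[
    [0,0,0],
    [0,0,0],
    [0,0,0],
    [0,0,0],
    [0,0,0],
    [0,0,0],
    [0,0,0],
    [0,0,0],
    [0,0,0],
    [0,0,0],
    [0,0,0],
  ],
)

```text
time: 7.6
eef_pos: [0.3895, -0.3959, 0.2085]
tcp_rot: [0.749, -0.031, -0.661, -0.024]
contact_force: [0.3, 0.2, 0.4]
opening: -0.002
```

```bash
python3 st.py d1; python3 - <<'E'
from h import *
from plant import vision
t=vision.read_camera("top"); pickle.dump(t,open("d_top.pkl","wb"))
cv2.imwrite("pics/d_top.png",cv2.resize(t["img"][130:290,230:450],None,fx=3.6,fy=3.6,interpolation=cv2.INTER_CUBIC)[:,:,::-1])
d=pickle.load(open("d1.pkl","rb")); W=cloud(d); H=hsv(d); g=(W-O)@G
m=(H[...,2]<110)&(g[...,2]>.09)&(g[...,2]<.18)&(g[...,0]>.03)&(g[...,0]<.12)&(abs(g[...,1]-.02)<.06)
p=g[m]; 
for a in (.1,.115,.13,.145):
    q=p[abs(p[:,2]-a)<.006]; print(a,len(q),np.percentile(q[:,0],[2,50,98]).round(4))
print('top of cover',p[np.argsort(p[:,2])[-15:]].mean(0))
for n in("d1","side0"):
    g=(cloud(pickle.load(open(n+".pkl","rb")))-O)@G
    q=g[(g[...,2]>.078)&(g[...,2]<.088)&(g[...,0]>.06)&(g[...,1]<-.03)&(g[...,1]>-.1)&(g[...,0]<.1)]; print(n,len(q),q.mean(0).round(4),q.min(0).round(4))
# moved objects: top diff centroid of blue / yellow
for n in("top0","d_top"):
    e=pickle.load(open(n+".pkl","rb")); h=hsv(e)
    for lo,hi,nm in((105,130,'blue'),(22,32,'yel')):
        mm=((h[...,0]>lo)&(h[...,0]<hi)&(h[...,1]>140)&(h[...,2]>70)).astype(np.uint8)
        k,l,st,c=cv2.connectedComponentsWithStats(mm); print(n,nm,[(c[i].round(1).tolist(),int(st[i,4])) for i in range(1,k) if st[i,4]>60 and c[i][0]>230])
E
```

```text
t 7.6 g [-114.6 -100.9  208.5] F [0.33 0.24 0.35] open -0.002
[[ 0.124 -0.003 -0.992]
 [-0.006 -1.     0.002]
 [-0.992  0.005 -0.124]]
tip g [-119.1 -100.7  244.2]
0.1 157 [0.0545 0.0658 0.0696]
0.115 148 [0.0588 0.0704 0.0734]
0.13 154 [0.0633 0.0749 0.078 ]
0.145 97 [0.0666 0.0764 0.0827]
top of cover [0.07055071 0.01547198 0.15425554]
d1 126 [ 0.0728 -0.0567  0.0825] [ 0.0654 -0.0768  0.078 ]
side0 122 [ 0.0729 -0.0575  0.0825] [ 0.0658 -0.0772  0.0785]
top0 blue [([249.6, 142.7], 211), ([398.7, 210.4], 164)]
top0 yel [([318.6, 264.3], 312)]
d_top blue [([249.6, 142.7], 209), ([398.8, 210.4], 165)]
d_top yel [([318.7, 264.1], 314)]
```

View pics/d1.png

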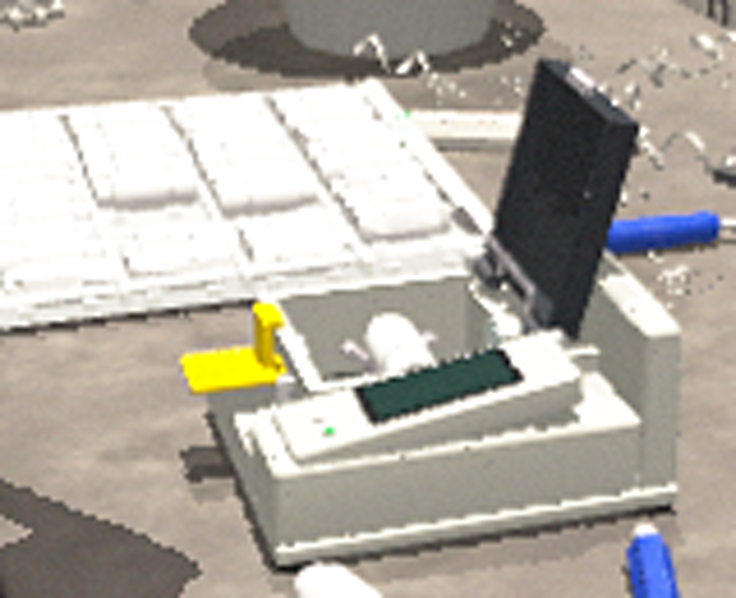

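View pics/d_top.png

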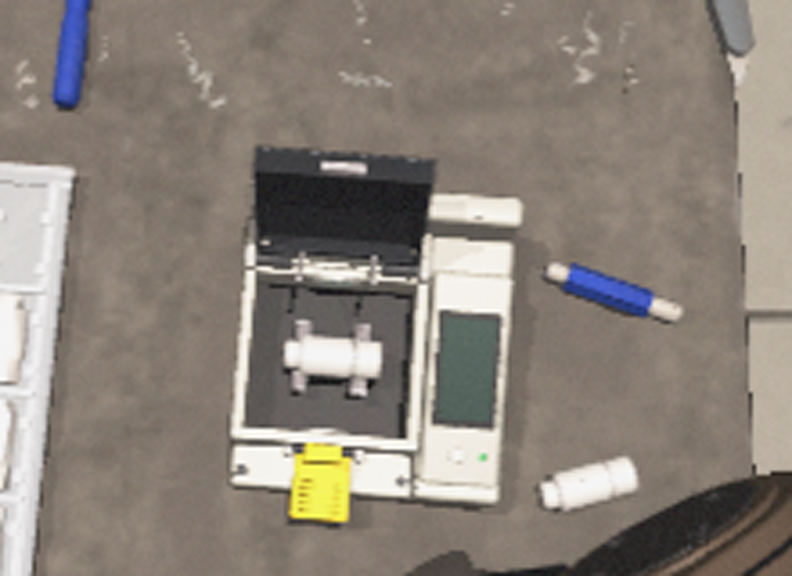

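The cover slope gives about 1.85 rad, so it is on its stop. The pin lies in its V rests at about (335,355), and nothing else has moved. The robot is clear, so I'll hand it in.

```bash
python3 -c "
from plant import ctrl
print(ctrl.sign_off())"
```

```text
the job is handed in; nothing more can be done
None
```

The gauge is open and the job is handed in, at about 7.7 s of robot time. I pressed the yellow tab with shut fingertips, the spring lifted the cover to about 0.95 rad, and I pushed it back onto its stop. Then I moved the arm clear.

Last checks:
- **Cover:** its slope in the side camera gives about 1.85 rad, which is fully open on its stop.
- **Tab and pin:** the tab has sprung back, and the measured pin lies in its V rests.
- **Surroundings:** the gauge, plug gauge and deburrer are within about 0.5 mm or 0.2 px of where they started. The waiting pin I checked by eye only, and it looks unmoved.
- **Force:** the robot touches nothing, with a force reading near zero.

Two readings did not agree with what I expected:
- **Fingertip position:** the cameras put the real fingertips about 36 mm short of the reported TCP. I trusted the cameras, and the contact with the tab matched them.
- **Force on the tab:** at the deepest point of the press I read about 9 N vertically and 6 N sideways, more than the 4.5 N stated. The fingers were probably also touching the tab's hook, and the gauge did not shift.

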